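# Lock the set nut of a bench jig with its jam nut

### The job

Lock the jig's setting: slip the red-handled flat spanner fully onto the lower, square brass nut, handle alongside the stop pin so that the pin will keep it from turning clockwise, and let go of it. Then swing the orange-knobbed lever of the jam nut clockwise (seen from above) until the jam nut is firmly tight against the held brass nut, with about 12 N at the knob and not over 18 N; the brass nut must not turn more than about a tenth of a turn. Leave the spanner lying on the nut, the lever where it ended, and the spray can and grey fuse box undisturbed.

Things in the scene. Friction and masses are not known exactly. Their poses are not given: they have to be found in the camera images.
- jig: Fixed blue steel plate 96 x 215 x 18 mm (its x, y, z) with a vertical threaded stud, 20 mm thick, 52 mm tall above the plate. Origin: on the stud's axis at the plate's underside (z = 0); the plate reaches from y = -55 to +160 mm. Its +y is the direction in which the fitted spanner's handle must lie (robot's left, yaw within 0.18 rad)
- stud_foot (a point): point on the stud's axis at the height of the plate's top face, 18 mm above the work surface; fixed
- stop_pin: fixed upright steel pin on the plate, 12 mm thick, 34 mm tall above it, at x = +27 mm, y = +100 mm of the jig; origin: its foot's centre on the plate's top. The fitted handle lies on the pin's -x side and meets it when turned about 0.12 rad clockwise from the jig's +y. Grip the handle nearer its end (y 120 to 150 mm) so that the fingers clear the pin
- set_nut_body (a joint): turn of the lower, square brass nut about the stud, rad, clockwise seen from above positive; starts between -0.1 and 0.1, must stay between -0.62 and 0.62. 30 x 30 mm, 15 mm high, standing on the plate; at 0 two flats face the jig's +x and -x. Only a light friction (0.07 N m) holds it
- lever_knob (a point): centre of the top of the orange upright knob (16 mm thick, 32 mm high, its top 82 mm above the work surface) at the end of the jam nut's lever, 75 mm from the stud's axis. The lever points away from the spanner's handle: at the start between 0.2 rad clockwise and 1.6 rad anticlockwise of the jig's -y
- lever: steel lever of the jam nut: arm 11 mm wide, its top 49 mm above the work surface; origin on the stud's axis. Clockwise it runs loosely for 0.4 to 1.4 rad (unknown beforehand; up to 0.2 more until the spanner bears on the pin), then the jam nut bites: 5 N at the knob, rising stiffly, about 12 N per further 0.1 rad; an unheld brass nut is dragged along. It stays where left, near enough
- spanner: loose flat spanner, 0.14 kg. Origin: underside, middle of the jaw (within 3 mm of the nut's axis when home); +y is the handle, the jaw opens to -y. Jaw 32 mm wide, flared tips 26 mm before the origin, throat 17 mm behind; head 62 wide, 8 thick. Red grip y = 74 to 172 mm, 18 wide, 13 high; mass centre y = 98 mm. Starts left of the jig, handle away from the robot
- spray_can: loose upright white spray can with a red cap, 66 mm thick, 210 mm tall, origin under its centre; a bystander
- fuse_box: loose light grey fuse box, 50 x 80 x 23 mm, origin under its centre; a bystander

How it is judged:
By the outcome, as a careful person would: the job done as asked, in the order asked, and still so for the second after the job is handed in, with the robot touching nothing.
It also fails if it takes over 69 s, if anything falls off the work surface, if the arm or the gripper's body presses on something with over 40 N, if the wrist force passes 120 N, or if a joint passes its speed limit or range.

### The arm

A 6-joint arm with a two-finger parallel gripper is mounted at the origin on the work surface; the furniture and walls round the work are solid. World frame = base frame: x ahead of the robot, y to its left, z up, the work surface at z = 0. Lengths are in m, angles in rad, forces in N, time in s.
With the tool pointing down it reaches from about 0.275 to 0.825 m from the base axis. Payload 4.9 kg.
Tool frame: the origin (TCP) lies on the mounting face of the last link; the fingertips stand 173 mm ahead of it and the grasp point (between the pads) lies 155 mm ahead of it; z points along the fingers, y is the line along which they close (so a half turn about z gives the same grasp; the last joint's range is limited). The gripper opens to 85 mm and grips with 20 to 120 N. Pads are 22 mm wide; open, the fingers measure 114 mm over their backs; the gripper's body (76 mm by 85 mm) begins 54 mm behind the grasp point. The pads swing forward as they close: fully open they stand 13 mm farther back than shut.
Start: joints at [-1.459, 0.326, -0.193, 1.052, 0, 1.437], TCP at [0.134, -0.533, 0.405] pointing down, gripper open.
Joint ranges: [-2.65, 2.65], [-0.97, 1.79], [-1.3, 1.35], [-1.93, 2.1], [-1.47, 1.37], [-3.14, 3.14]. Speed limits (rad/s): [2.57, 2.57, 3.14, 3.14, 3.14, 3.14].

### API

Orientations are given as a rotation vector (axis times angle).
In Python, from bench import ctrl gives the robot as it stands. The module is installed in compiled form; this text tells all that it offers.
- The arm moves only by the tool servo_tool, never from a script. Its argument "rows" is a list of rows, each an object of numbers: "tx", "ty", "tz": the shift along the tool's x, y, z in mm; "rx", "ry", "rz": the turn, a rotation vector about the tool's x, y, z in degrees; "hand": the closure, from -1 (fully open) to 1 (shut). In form: [{"tx": .., "ty": .., "tz": .., "rx": .., "ry": .., "rz": .., "hand": ..}, ...]. A call has 1 to 12 rows; each row is the pose to reach, as a shift and turn from the pose commanded when the call began, along the tool's axes at that moment; what a row does not reach only later rows make up. A row lasts 1/8 s, in which the tool goes at most 62.5 mm and 10.7 degrees, less where a joint would pass 70% of its speed; a pose out of reach is approached as far as the arm can. A call with a gripper value outside its range is refused whole. The fingers move at their own pace and stop on an object; "force" is the grip in N (left out, the last holds). Time passes only in rows, so rows that repeat a pose let the fingers close. It gives the time, the measured TCP pose, the force, the opening and the grip force at its end, in the units of the state.
- ctrl.sense(): the state, without advancing time (a new reading comes with each control period).
- ctrl.snapshot(name): name is "scene" or "top" or "wrist"; returns a dict with "frame" (480x640x3 uint8, red, green, blue), "camera_matrix" (3x3 intrinsics, pixels), "k1" (the pictures are not rectified: a ray, as slopes to the right and down, at radius r is drawn at 1 + k1 r^2 times it, then the intrinsics apply), "R" (3x3) and "t" (3): a world point X has camera coordinates R X + t. Camera axes: x right, y down, z forward; pixel columns grow to the right and rows downward; lengths in m; the calibration is good to about 2 mm. A picture is of the moment at which its call begins. There is no depth.
- ctrl.hand_in(): hands the job in; it is judged then, once.
Trained networks look in a picture, given as the dict that the camera call returned (one of the last four; its "shot" number tells which), for a name from the list of things; names that differ only in an ending like _2 or _b are one class to them, and where a whole thing is asked for, a point or a joint stands for the part that bears it (a point fixed in the world has none). Each returns a list of dicts, best first, with "confidence" (0 to 1); they miss things now and then, are a little off and sometimes report something else, mostly with a low value. They report only what shows in the picture. A call takes as long as a camera call.
- ctrl.cut_out(picture, label): "pixels" (480x640 bool, what is visible of it) and "extent" ([left, top, right, bottom] in pixels, round what is visible of it).
The state is a dict: "clock": time; "joints": joint angles; "dq": joint speeds; "joint_efforts": joint torques, N m; "position": TCP position; "tcp_rot": TCP orientation; "ft_force": force on the tool from outside, world axes, zero at the start; "ft_torque": the same for the moment, N m; "width": opening from 0.0 (shut) to 1.0 (fully open); "grip_force": force on a finger pad.
Only numpy, scipy, OpenCV 4.12 (cv2) and the standard library are available. Lean on these libraries where they do the work, as an engineer would, in place of code of your own. Each camera call takes 0.05 s, during which the arm holds its last target. There are 200 camera calls.

## Working session

There is one attempt and no reset: what is moved stays moved. The work goes in short steps, Python scripts to look and compute and a tool call to move; the robot and the scene stay as the last step left them, time stands still between calls to the robot, and variables do not carry over. Pictures are saved under pics/ and viewed, at most 10 in all, crops included, and the job is handed in when it is done.

Besides the shell and the picture viewer there is one more tool, called after ">>>" as name([rows], argument=value, ...), one row to a line, values as JSON. servo_tool: Moves the arm, as the interface text tells. Its arguments: {"type":"object","properties":{"rows":{"type":"array"},"force":{"type":"number"}},"required":["rows"]}

```bash
mkdir -p pics; cat > h.py <<'E'
import numpy as np, cv2
from scipy.spatial.transform import Rotation as Ro
from bench import ctrl
def ray(p,uv):
    K=p["camera_matrix"];x=(np.array(uv,float)-[K[0,2],K[1,2]])/[K[0,0],K[1,1]]
    s=x.copy()
    for _ in range(30): s=x/(1+p["k1"]*(s@s))
    R=p["R"];return -R.T@p["t"], R.T@np.array([s[0],s[1],1])
def onz(p,uv,z):
    c,d=ray(p,uv);return c+d*(z-c[2])/d[2]
def proj(p,X):
    c=p["R"]@np.array(X,float)+p["t"];s=c[:2]/c[2];s=s*(1+p["k1"]*(s@s));K=p["camera_matrix"]
    return s*[K[0,0],K[1,1]]+[K[0,2],K[1,2]]
def save(p,n): cv2.imwrite(f"pics/{n}.png",p["frame"][:,:,::-1])
E
python3 - <<'E'
from h import *
for n in ["scene","top"]:
    p=ctrl.snapshot(n);save(p,n+"0");print(n,p["k1"],(-p["R"].T@p["t"]).round(3),p["R"].round(2).tolist())
    for l in ["jig","stop_pin","set_nut_body","lever_knob","lever","spanner","spray_can","fuse_box"]:
        for d in ctrl.cut_out(p,l)[:2]: 
            ys,xs=np.nonzero(d["pixels"]);print(l,round(d["confidence"],2),d["extent"],len(xs),xs.mean().round(1),ys.mean().round(1))
s=ctrl.sense();print(s)
E
```

```text
scene -0.07161196654543861 [-0.093  0.841  0.513] [[-0.84, -0.54, 0.0], [-0.21, 0.33, -0.92], [0.49, -0.78, -0.39]]
jig 0.59 [288.7, 204.9, 376.6, 287.1] 2862 336.3 254.5
stop_pin 0.67 [308.6, 243.1, 318.7, 263.9] 131 313.5 251.9
set_nut_body 0.73 [340.4, 204.7, 360.1, 250.6] 366 350.2 232.4
lever_knob 0.61 [343.8, 205.9, 360.2, 237.8] 152 353.8 220.6
lever 0.68 [341.2, 205.3, 359.8, 236.3] 158 354.3 220.1
spanner 0.89 [218.4, 316.2, 331.0, 358.9] 1313 274.5 334.6
spray_can 0.72 [128.9, 221.5, 182.0, 355.7] 4962 155.0 293.5
fuse_box 0.48 [334.5, 216.2, 363.2, 234.3] 256 347.6 225.2
fuse_box 0.38 [342.0, 204.1, 363.7, 248.1] 426 350.6 230.8
top -0.07125285321688354 [0.317 0.014 1.128] [[-0.02, -1.0, 0.01], [-0.99, 0.02, -0.11], [0.11, -0.01, -0.99]]
jig 0.9 [316.9, 213.8, 420.4, 257.1] 3452 361.8 230.8
stop_pin 0.18 [407.8, 193.6, 441.0, 216.3] 604 424.1 204.1
set_nut_body 0.75 [374.6, 214.4, 420.2, 234.9] 216 393.8 225.2
lever_knob 0.81 [378.8, 215.9, 416.3, 236.0] 259 398.0 223.2
spanner 0.76 [228.5, 219.0, 256.2, 300.6] 762 237.1 263.1
spray_can 0.89 [160.7, 180.1, 204.3, 222.2] 1265 182.1 199.0
fuse_box 0.94 [407.5, 193.0, 439.8, 217.2] 621 424.0 204.2
{'clock': 0.9, 'joints': array([-1.45919606e+00,  3.26149849e-01, -1.92609932e-01,  1.05198124e+00,
        5.13714407e-07,  1.43665187e+00]), 'dq': array([-6.02707720e-04,  9.35310727e-04,  1.52134784e-03, -4.23770638e-06,
        1.91874124e-03, -4.07024454e-04]), 'joint_efforts': array([-4.40281565e-04, -4.43315542e+01,  2.62759888e+01,  9.46580330e-04,
       -6.32659135e-05,  1.70000521e-05]), 'position': array([ 0.13384561, -0.53347913,  0.40470439]), 'tcp_rot': array([ 3.11785231e+00,  3.85037543e-01, -1.72267598e-07]), 'ft_force': array([ 0.19269885, -0.54409471, -0.1429595 ]), 'ft_torque': array([-0.01715132,  0.02745207,  0.05400838]), 'grip_force': 0.0, 'width': 0.9978615646258662}
```

```bash
python3 - <<'E'
import cv2,numpy as np
a=cv2.imread("pics/top0.png")[170:310,140:460];b=cv2.imread("pics/scene0.png")[190:370,110:400]
a=cv2.resize(a,None,fx=2.5,fy=2.5,interpolation=cv2.INTER_CUBIC);b=cv2.resize(b,None,fx=2.7,fy=2.7,interpolation=cv2.INTER_CUBIC)
cv2.imwrite("pics/t1.png",a);cv2.imwrite("pics/s1.png",b)
E
```

```text
(no output)
```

View pics/t1.png

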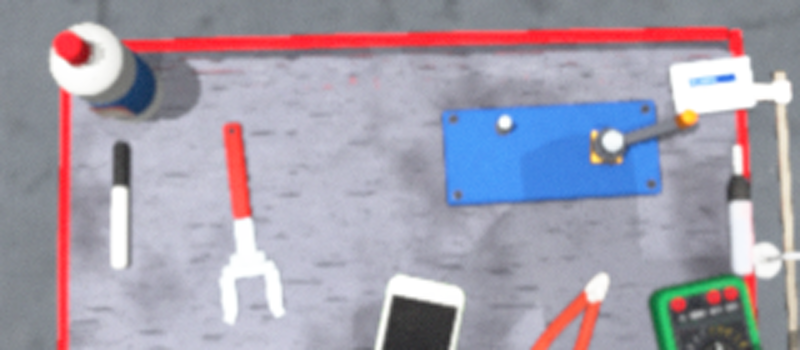

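View pics/s1.png

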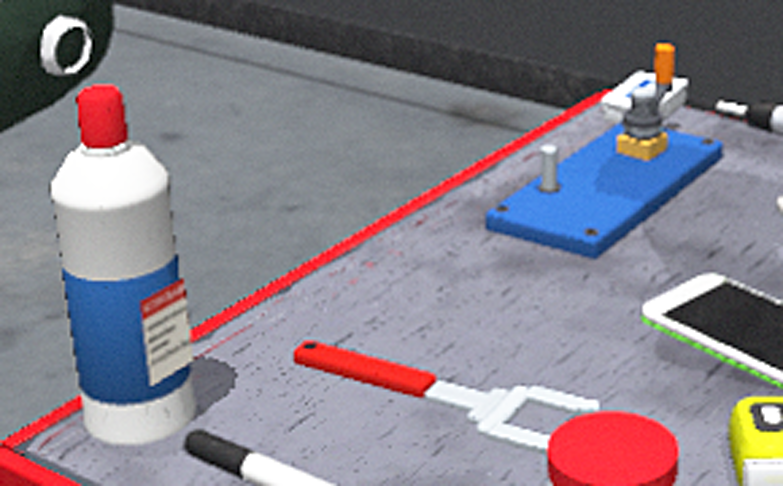

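```bash
python3 - <<'E'
from h import *
p=ctrl.snapshot("top")
hs=cv2.cvtColor(p["frame"],cv2.COLOR_RGB2HSV)
m=cv2.inRange(hs,(100,120,60),(125,255,255));m[:, :300]=0
n,l,st,c=cv2.connectedComponentsWithStats(m);i=1+st[1:,4].argmax()
pts=np.argwhere(l==i)[:,::-1]
W=np.array([onz(p,q,.018)[:2] for q in pts],np.float32)
print("jig",cv2.minAreaRect(W),cv2.boxPoints(cv2.minAreaRect(W)))
d=ctrl.cut_out(p,"spanner")[0];sp=np.argwhere(d["pixels"])[:,::-1]
red=cv2.inRange(hs,(0,130,80),(10,255,255))|cv2.inRange(hs,(170,130,80),(180,255,255))
g=np.array([q for q in sp if red[q[1],q[0]]])
W=np.array([onz(p,q,.013)[:2] for q in g],np.float32);print("grip",cv2.minAreaRect(W),W.mean(0))
W=np.array([onz(p,q,.006)[:2] for q in sp],np.float32);print("sp",cv2.minAreaRect(W),W.min(0),W.max(0))
k=cv2.inRange(hs,(8,150,120),(22,255,255));q=np.argwhere(k[170:250,400:430])[:,::-1]+[400,170];print("knob",len(q),onz(p,q.mean(0),.078))
for l,z in (("spray_can",.1),("fuse_box",.02)):
    ys,xs=np.nonzero(ctrl.cut_out(p,l)[0]["pixels"]);print(l,onz(p,(xs.mean(),ys.mean()),z))
# stud top: white blob
print("stud",onz(p,(140+612/2.5,170+140/2.5),.07), "pin",onz(p,(140+505/2.5,170+123/2.5),.052))
w=ctrl.snapshot("wrist");s=ctrl.sense();T=Ro.from_rotvec(s["tcp_rot"]).as_matrix()
print("cam in tool",T.T@(-w["R"].T@w["t"]-s["position"]),(w["R"]@T).round(3),w["camera_matrix"]);print(T.round(2))
E
```

```text
jig ((0.47242259979248047, -0.10976296663284302), (0.09543599933385849, 0.21296808123588562), 1.6876342296600342) [[ 0.4215893  -0.00473043]
 [ 0.4278613  -0.21760614]
 [ 0.52325594 -0.2147955 ]
 [ 0.51698387 -0.00191979]]
grip ((0.4620230495929718, 0.20457004010677338), (0.09241414815187454, 0.016332104802131653), 6.648252964019775) [0.46078598 0.2047459 ]
sp ((0.4132092595100403, 0.19854521751403809), (0.19294682145118713, 0.05825328826904297), 4.9447808265686035) [0.3151848  0.16244602] [0.5084774 0.2220989]
knob 25 [ 0.49160105 -0.23170149  0.078     ]
spray_can [0.54460914 0.31192543 0.1       ]
fuse_box [ 0.53543317 -0.27513049  0.02      ]
stud [ 0.47471572 -0.16309397  0.07      ] pin [ 0.49633328 -0.0628351   0.052     ]
cam in tool [0.0789762  0.000576   0.03095913] [[-0.     1.    -0.   ]
 [-0.952 -0.    -0.307]
 [-0.307  0.     0.952]] [[388.78510529   0.         316.1369083 ]
 [  0.         388.78510529 235.94899433]
 [  0.           0.           1.        ]]
[[ 0.97  0.24  0.  ]
 [ 0.24 -0.97 -0.  ]
 [-0.    0.   -1.  ]]
```

>>> servo_tool([
  {"tx": 490,"ty": -636,"tz": 60,"rz": -172.5,"hand": -1},
  {"tx": 490,"ty": -636,"tz": 60,"rz": -172.5,"hand": -1},
  {"tx": 490,"ty": -636,"tz": 60,"rz": -172.5,"hand": -1},
  {"tx": 490,"ty": -636,"tz": 60,"rz": -172.5,"hand": -1},
  {"tx": 490,"ty": -636,"tz": 60,"rz": -172.5,"hand": -1},
  {"tx": 490,"ty": -636,"tz": 60,"rz": -172.5,"hand": -1},
  {"tx": 490,"ty": -636,"tz": 60,"rz": -172.5,"hand": -1},
  {"tx": 490,"ty": -636,"tz": 60,"rz": -172.5,"hand": -1},
  {"tx": 490,"ty": -636,"tz": 105,"rz": -172.5,"hand": -1},
  {"tx": 490,"ty": -636,"tz": 105,"rz": -172.5,"hand": -1},
  {"tx": 490,"ty": -636,"tz": 105,"rz": -172.5,"hand": -1},
  {"tx": 490,"ty": -636,"tz": 105,"rz": -172.5,"hand": -1},
])

```text
schema error: expected keys tx, ty, tz, rx, ry, rz, hand
```

```bash
cat >> h.py <<'E'
def st():
    s=ctrl.sense();T=Ro.from_rotvec(s["tcp_rot"]).as_matrix()
    return s,T,np.degrees(np.arctan2(T[1,0],T[0,0]))
def delta(goal,yaw,vert=True):
    """tool-frame shift mm and turn deg from the measured pose to TCP goal, tool down with tool-x at yaw deg"""
    s,T,y=st();c,q=np.cos(np.radians(yaw)),np.sin(np.radians(yaw))
    G=np.array([[c,q,0],[q,-c,0],[0,0,-1]])
    print("clock",round(s["clock"],2),"pos",(s["position"]*1e3).round(1),"yaw",y.round(2),"j",s["joints"].round(2),"f",s["ft_force"].round(1),"width",round(s["width"]*85,1),"grip",s["grip_force"])
    print("-> t",(T.T@(np.array(goal)-s["position"])*1e3).round(1),"r",np.degrees(Ro.from_matrix(T.T@G).as_rotvec()).round(2))
E
python3 -c "
from h import *
delta((.455,.203,.3),186.6)"
```

```text
clock 1.15 pos [ 133.9 -533.5  404.7] yaw 14.08 j [-1.46  0.33 -0.19  1.05  0.    1.44] f [ 0.5  0.1 -0.6] width 85.3 grip 0.0
-> t [ 490.7 -636.2  104.7] r [   0.      0.   -172.52]
```

All keys are required.

>>> servo_tool([
  {"tx": 490,"ty": -636,"tz": 60,"rx": 0,"ry": 0,"rz": -172.5,"hand": -1},
  {"tx": 490,"ty": -636,"tz": 60,"rx": 0,"ry": 0,"rz": -172.5,"hand": -1},
  {"tx": 490,"ty": -636,"tz": 60,"rx": 0,"ry": 0,"rz": -172.5,"hand": -1},
  {"tx": 490,"ty": -636,"tz": 60,"rx": 0,"ry": 0,"rz": -172.5,"hand": -1},
  {"tx": 490,"ty": -636,"tz": 60,"rx": 0,"ry": 0,"rz": -172.5,"hand": -1},
  {"tx": 490,"ty": -636,"tz": 60,"rx": 0,"ry": 0,"rz": -172.5,"hand": -1},
  {"tx": 490,"ty": -636,"tz": 60,"rx": 0,"ry": 0,"rz": -172.5,"hand": -1},
  {"tx": 490,"ty": -636,"tz": 60,"rx": 0,"ry": 0,"rz": -172.5,"hand": -1},
  {"tx": 490,"ty": -636,"tz": 105,"rx": 0,"ry": 0,"rz": -172.5,"hand": -1},
  {"tx": 490,"ty": -636,"tz": 105,"rx": 0,"ry": 0,"rz": -172.5,"hand": -1},
  {"tx": 490,"ty": -636,"tz": 105,"rx": 0,"ry": 0,"rz": -172.5,"hand": -1},
  {"tx": 490,"ty": -636,"tz": 105,"rx": 0,"ry": 0,"rz": -172.5,"hand": -1},
])

```text
clock: 2.65
position: [0.431, 0.1497, 0.313]
tcp_rot: [0.986, 2.981, 0.0]
ft_force: [1.3, -1.4, 0.1]
width: 1.001
grip_force: 0.0
```

```bash
python3 -c "
from h import *
delta((.455,.203,.3),186.6)"
```

```text
clock 2.65 pos [431.  149.7 313. ] yaw 143.39 j [ 0.17  0.25 -0.56  0.76 -0.    0.81] f [ 1.3 -1.4  0.1] width 85.1 grip 0.0
-> t [12.5 57.1 13. ] r [ 1.000e-02  8.000e-02 -4.321e+01]
```

>>> servo_tool([
  {"tx": 12,"ty": 57,"tz": 13,"rx": 0,"ry": 0,"rz": -43,"hand": -1},
  {"tx": 12,"ty": 57,"tz": 13,"rx": 0,"ry": 0,"rz": -43,"hand": -1},
  {"tx": 12,"ty": 57,"tz": 13,"rx": 0,"ry": 0,"rz": -43,"hand": -1},
  {"tx": 12,"ty": 57,"tz": 13,"rx": 0,"ry": 0,"rz": -43,"hand": -1},
  {"tx": 12,"ty": 57,"tz": 13,"rx": 0,"ry": 0,"rz": -43,"hand": -1},
  {"tx": 12,"ty": 57,"tz": 13,"rx": 0,"ry": 0,"rz": -43,"hand": -1},
])

```text
clock: 3.4
position: [0.4551, 0.2001, 0.3002]
tcp_rot: [-0.16, 3.137, 0.0]
ft_force: [0.1, 0.0, 0.2]
width: 1.001
grip_force: 0.0
```

```bash
python3 - <<'E'
from h import *
w=ctrl.snapshot("wrist");save(w,"w1")
hs=cv2.cvtColor(w["frame"],cv2.COLOR_RGB2HSV)
D=ctrl.cut_out(w,"spanner")
for d in D[:2]:
    print(d["confidence"],d["extent"])
d=D[0];sp=np.argwhere(d["pixels"])[:,::-1]
red=cv2.inRange(hs,(0,110,60),(10,255,255))|cv2.inRange(hs,(168,110,60),(180,255,255))
g=np.array([q for q in sp if red[q[1],q[0]]])
W=np.array([onz(w,q,.013)[:2] for q in g],np.float32);print("grip",cv2.minAreaRect(W),cv2.boxPoints(cv2.minAreaRect(W)))
W=np.array([onz(w,q,.008)[:2] for q in sp],np.float32);print("sp",cv2.minAreaRect(W),W.min(0),W.max(0))
delta((.474,.2055,.178),186.6)
E
```

```text
0.8 [273.2, 0.8, 374.3, 300.1]
grip ((0.4599480628967285, 0.20662394165992737), (0.09620636701583862, 0.016974367201328278), 6.8189167976379395) [[0.41117743 0.20933971]
 [0.41319284 0.19248542]
 [0.5087187  0.20390818]
 [0.50670326 0.22076246]]
sp ((0.4129333198070526, 0.2000410109758377), (0.1961195170879364, 0.059673190116882324), 5.8110222816467285) [0.31244087 0.16067445] [0.51038873 0.22351748]
clock 3.5 pos [455.1 200.1 300.2] yaw -174.1 j [ 0.27  0.33 -0.48  0.76 -0.    0.16] f [0.2 0.1 0.5] width 84.9 grip 0.0
-> t [-19.4   3.4 122.2] r [ 0.    0.01 -0.7 ]
```

View pics/w1.png

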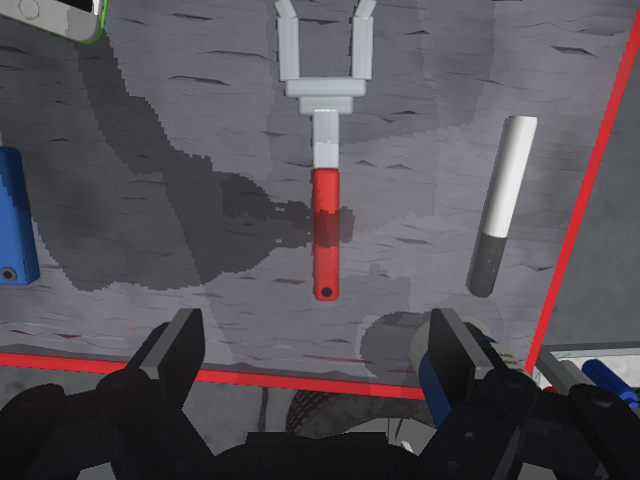

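>>> servo_tool([
  {"tx": -15.6,"ty": 6.3,"tz": 50,"rx": 0,"ry": 0,"rz": -0.8,"hand": -1},
  {"tx": -15.6,"ty": 6.3,"tz": 95,"rx": 0,"ry": 0,"rz": -0.8,"hand": -1},
  {"tx": -15.6,"ty": 6.3,"tz": 118,"rx": 0,"ry": 0,"rz": -0.8,"hand": -1},
  {"tx": -15.6,"ty": 6.3,"tz": 124,"rx": 0,"ry": 0,"rz": -0.8,"hand": 0},
  {"tx": -15.6,"ty": 6.3,"tz": 124,"rx": 0,"ry": 0,"rz": -0.8,"hand": 0.2},
  {"tx": -15.6,"ty": 6.3,"tz": 124,"rx": 0,"ry": 0,"rz": -0.8,"hand": 1},
  {"tx": -15.6,"ty": 6.3,"tz": 124,"rx": 0,"ry": 0,"rz": -0.8,"hand": 1},
  {"tx": -15.6,"ty": 6.3,"tz": 124,"rx": 0,"ry": 0,"rz": -0.8,"hand": 1},
  {"tx": -15.6,"ty": 6.3,"tz": 124,"rx": 0,"ry": 0,"rz": -0.8,"hand": 1},
  {"tx": -15.6,"ty": 6.3,"tz": 124,"rx": 0,"ry": 0,"rz": -0.8,"hand": 1},
], force=80)

```text
clock: 4.75
position: [0.4705, 0.2083, 0.1776]
tcp_rot: [-0.186, 3.134, 0.001]
ft_force: [-1.2, -0.3, 6.5]
width: 0.18
grip_force: 78.6
```

```bash
python3 -c "
from h import *
delta((.470,.208,.176),186.7)"
```

```text
clock 4.75 pos [470.5 208.3 177.6] yaw -173.22 j [ 0.27  0.53 -0.55  0.48  0.    0.15] f [-1.2 -0.3  6.5] width 15.3 grip 78.64038348197937
-> t [ 0.5 -0.2  1.6] r [0.03 0.14 0.08]
```

>>> servo_tool([
  {"tx": 0,"ty": 0,"tz": -25,"rx": 0,"ry": 0,"rz": 0,"hand": 1},
  {"tx": 0,"ty": 0,"tz": -70,"rx": 0,"ry": 0,"rz": 0,"hand": 1},
  {"tx": 3,"ty": -20,"tz": -90,"rx": 0,"ry": 0,"rz": -8,"hand": 1},
  {"tx": 6,"ty": -45,"tz": -90,"rx": 0,"ry": 0,"rz": -18,"hand": 1},
  {"tx": 9,"ty": -70,"tz": -90,"rx": 0,"ry": 0,"rz": -28,"hand": 1},
  {"tx": 12,"ty": -95,"tz": -90,"rx": 0,"ry": 0,"rz": -38,"hand": 1},
  {"tx": 15,"ty": -120,"tz": -90,"rx": 0,"ry": 0,"rz": -48,"hand": 1},
  {"tx": 18,"ty": -140,"tz": -90,"rx": 0,"ry": 0,"rz": -58,"hand": 1},
  {"tx": 20,"ty": -160,"tz": -90,"rx": 0,"ry": 0,"rz": -68,"hand": 1},
  {"tx": 22,"ty": -175,"tz": -80,"rx": 0,"ry": 0,"rz": -78,"hand": 1},
  {"tx": 23.7,"ty": -182.5,"tz": -70,"rx": 0,"ry": 0,"rz": -85,"hand": 1},
  {"tx": 23.7,"ty": -182.5,"tz": -70,"rx": 0,"ry": 0,"rz": -85,"hand": 1},
])

```text
clock: 6.25
position: [0.4676, 0.0237, 0.2461]
tcp_rot: [2.253, -2.189, -0.001]
ft_force: [-0.5, 0.4, -0.6]
width: 0.18
grip_force: 78.5
```

>>> servo_tool([
  {"tx": 0,"ty": 0,"tz": 0,"rx": 0,"ry": 0,"rz": 0,"hand": 1},
  {"tx": 0,"ty": 0,"tz": 0,"rx": 0,"ry": 0,"rz": 0,"hand": 1},
])

```text
clock: 6.5
position: [0.4682, 0.0244, 0.2466]
tcp_rot: [-2.255, 2.186, -0.001]
ft_force: [0.7, -0.2, -1.8]
width: 0.181
grip_force: 78.5
```

```bash
python3 - <<'E'
from h import *
delta((.4684,.0246,.2476),271.7)
w=ctrl.snapshot("wrist");save(w,"w2")
hs=cv2.cvtColor(w["frame"],cv2.COLOR_RGB2HSV)
for l in ["jig","set_nut_body","lever","lever_knob","spanner","stop_pin"]:
    for d in ctrl.cut_out(w,l)[:1]: print(l,d["confidence"],d["extent"])
s=ctrl.sense();print("proj stud top",proj(w,(.4739,-.1623,.07)),"foot",proj(w,(.4739,-.1623,.018)),"pin top",proj(w,(.498,-.0615,.052)))
E
```

```text
clock 6.5 pos [468.2  24.4 246.6] yaw -88.22 j [-0.11  0.36 -0.61  0.6   0.   -1.71] f [ 0.7 -0.2 -1.8] width 15.4 grip 78.51056456565857
-> t [-0.2 -0.2 -1. ] r [-0.06 -0.    0.08]
jig 0.69 [210.3, 1.9, 421.7, 217.3]
stop_pin 0.69 [233.9, 74.4, 277.8, 116.7]
proj stud top [ 318.0899327  -315.37495884] foot [ 317.61883242 -176.87664321] pin top [248.52287882  90.64967068]
```

View pics/w2.png

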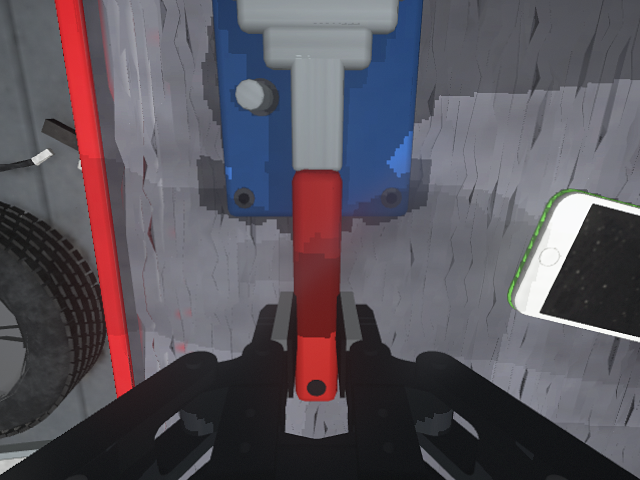

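```bash
python3 - <<'E'
from h import *
w=ctrl.snapshot("wrist");top=ctrl.snapshot("top");save(top,"top2")
hs=cv2.cvtColor(w["frame"],cv2.COLOR_RGB2HSV)
red=cv2.inRange(hs,(0,110,60),(10,255,255))|cv2.inRange(hs,(168,110,60),(180,255,255))
red[:,:280]=0;red[:,350:]=0
W=[]
for v in range(180,290,10):
    xs=np.nonzero(red[v])[0];W.append(onz(w,(xs.mean(),v),.082)[:2]);
W=np.array(W);f=np.polyfit(W[:,1],W[:,0],1);print("handle axis x at y",W[[0,-1]].round(4),"yaw off +y",-f[0])
vs=np.nonzero(red[:,316])[0];print("grip rows",vs.min(),vs.max(),onz(w,(317,vs.min()),.080),onz(w,(317,402),.082))
b=cv2.inRange(hs,(100,120,40),(125,255,255))
n,l,stt,c=cv2.connectedComponentsWithStats(b)
for v in (60,120,140,180): 
    xs=np.nonzero(b[v,200:430])[0]+200;print(v,xs.min(),xs.max(),onz(w,(xs.min(),v),.018)[:2].round(4),onz(w,(xs.max(),v),.018)[:2].round(4))
print("pin",onz(w,(248.5,94),.052), "s", (ctrl.sense()["position"]*1e3).round(1))
for u in (245,280,360,400):
    r=np.nonzero(b[:,u])[0];print(u,r.max(),onz(w,(u,r.max()),.018)[:2].round(4))
# top: nut/stud crop
c=top["frame"][195:260,310:430];cv2.imwrite("pics/c2.png",cv2.resize(c[:,:,::-1],None,fx=6,fy=6,interpolation=cv2.INTER_CUBIC))
E
```

```text
handle axis x at y [[ 0.4699 -0.0325]
 [ 0.4687  0.005 ]] yaw off +y 0.03103737341097324
grip rows 170 400 [ 0.46985297 -0.03561426  0.08      ] [0.46679443 0.06040525 0.082     ]
60 216 417 [ 0.5179 -0.0759] [ 0.4247 -0.0788]
120 220 413 [ 0.5173 -0.0493] [ 0.4236 -0.0522]
140 222 411 [ 0.5168 -0.0398] [ 0.4236 -0.0428]
180 225 407 [ 0.5161 -0.0201] [ 0.4235 -0.023 ]
pin [ 0.49760195 -0.06048852  0.052     ] s [468.   24.1 246.1]
245 216 [ 0.5064 -0.0014]
280 215 [ 0.4881 -0.0025]
360 198 [ 0.4468 -0.0129]
400 191 [ 0.4265 -0.0172]
```

View pics/c2.png

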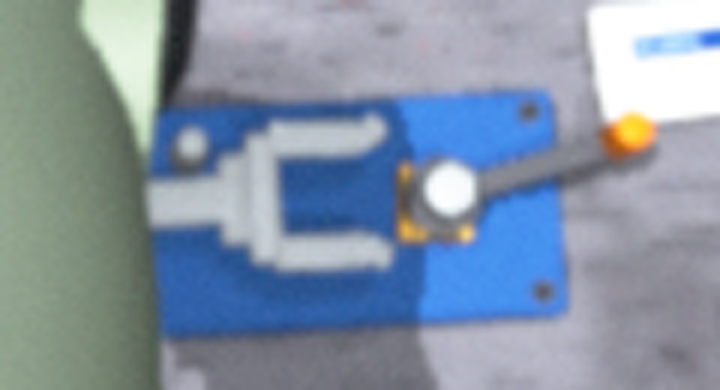

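>>> servo_tool([
  {"tx": 0,"ty": 0,"tz": 20,"rx": 0,"ry": 0,"rz": 0,"hand": 1},
  {"tx": 0,"ty": 0,"tz": 38,"rx": 0,"ry": 0,"rz": 0,"hand": 1},
  {"tx": 0,"ty": 0,"tz": 47,"rx": 0,"ry": 0,"rz": 0,"hand": 1},
  {"tx": 0,"ty": 0,"tz": 47,"rx": 0,"ry": 0,"rz": 0,"hand": 1},
  {"tx": 6,"ty": 0,"tz": 47,"rx": 0,"ry": 0,"rz": 0,"hand": 1},
  {"tx": 12,"ty": 0,"tz": 47,"rx": 0,"ry": 0,"rz": 0,"hand": 1},
  {"tx": 17,"ty": 0,"tz": 47,"rx": 0,"ry": 0,"rz": 0,"hand": 1},
  {"tx": 20,"ty": 0,"tz": 47,"rx": 0,"ry": 0,"rz": 0,"hand": 1},
  {"tx": 20,"ty": 0,"tz": 47,"rx": 0,"ry": 0,"rz": 0,"hand": 1},
])

```text
clock: 8.07
position: [0.4686, 0.0038, 0.1992]
tcp_rot: [-2.255, 2.187, -0.0]
ft_force: [0.9, -0.5, -1.7]
width: 0.183
grip_force: 78.6
```

```bash
python3 - <<'E'
from h import *
delta((.4688,.0040,.199),271.7)
E
```

```text
clock 8.07 pos [468.6   3.8 199.2] yaw -88.23 j [-0.15  0.44 -0.66  0.48  0.   -1.75] f [ 0.9 -0.5 -1.7] width 15.6 grip 78.55233550071716
-> t [-0.2 -0.2  0.2] r [-0.01  0.    0.07]
```

>>> servo_tool([
  {"tx": 4,"ty": 0,"tz": 0,"rx": 0,"ry": 0,"rz": 0,"hand": 1},
  {"tx": 8,"ty": 0,"tz": 0,"rx": 0,"ry": 0,"rz": 0,"hand": 1},
  {"tx": 12,"ty": 0,"tz": 0,"rx": 0,"ry": 0,"rz": 0,"hand": 1},
  {"tx": 16,"ty": 0,"tz": 0,"rx": 0,"ry": 0,"rz": 0,"hand": 1},
  {"tx": 20,"ty": 0,"tz": 0,"rx": 0,"ry": 0,"rz": 0,"hand": 1},
  {"tx": 20,"ty": 0,"tz": 0,"rx": 0,"ry": 0,"rz": 0,"hand": 1},
])

```text
clock: 8.82
position: [0.4694, -0.0147, 0.1991]
tcp_rot: [-2.255, 2.181, 0.004]
ft_force: [0.7, 6.5, -1.1]
width: 0.182
grip_force: 78.5
```

>>> servo_tool([
  {"tx": 3,"ty": 0,"tz": 0,"rx": 0,"ry": 0,"rz": 0,"hand": 1},
  {"tx": 6,"ty": 0,"tz": 0,"rx": 0,"ry": 0,"rz": 0,"hand": 1},
  {"tx": 9,"ty": 0,"tz": 0,"rx": 0,"ry": 0,"rz": 0,"hand": 1},
  {"tx": 11,"ty": 0,"tz": 0,"rx": 0,"ry": 0,"rz": 0,"hand": 1},
  {"tx": 11,"ty": 0,"tz": 0,"rx": 0,"ry": 0,"rz": 0,"hand": 1},
])

```text
clock: 9.45
position: [0.4697, -0.0273, 0.1991]
tcp_rot: [2.255, -2.187, 0.001]
ft_force: [2.1, 1.7, -1.7]
width: 0.182
grip_force: 78.5
```

```bash
python3 - <<'E'
from h import *
delta((.4688,.0040,.199),271.7)
top=ctrl.snapshot("top")
c=top["frame"][195:260,310:430];cv2.imwrite("pics/c3.png",cv2.resize(c[:,:,::-1],None,fx=6,fy=6,interpolation=cv2.INTER_CUBIC))
E
```

```text
clock 9.45 pos [469.7 -27.3 199.1] yaw -88.23 j [-0.22  0.44 -0.65  0.48 -0.   -1.82] f [ 2.1  1.7 -1.7] width 15.5 grip 78.51989507675171
-> t [-31.4  -0.    0.1] r [-0.02 -0.04  0.07]
```

View pics/c3.png

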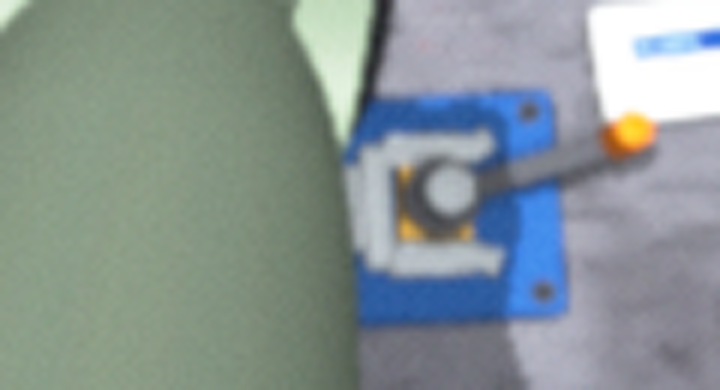

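>>> servo_tool([
  {"tx": 1,"ty": 0,"tz": 1.5,"rx": 0,"ry": 0,"rz": 0,"hand": 1},
  {"tx": 1.5,"ty": 0,"tz": 2.5,"rx": 0,"ry": 0,"rz": 0,"hand": 1},
  {"tx": 1.5,"ty": 0,"tz": 3,"rx": 0,"ry": 0,"rz": 0,"hand": 1},
  {"tx": 1.5,"ty": 0,"tz": 3,"rx": 0,"ry": 0,"rz": 0,"hand": 1},
])

```text
clock: 10.0
position: [0.4697, -0.0284, 0.1962]
tcp_rot: [-2.256, 2.186, -0.0]
ft_force: [1.1, 4.1, 1.1]
width: 0.179
grip_force: 78.8
```

>>> servo_tool([
  {"tx": 1.5,"ty": 0,"tz": 3,"rx": 0,"ry": 0,"rz": 0,"hand": 0.2},
  {"tx": 1.5,"ty": 0,"tz": 3,"rx": 0,"ry": 0,"rz": 0,"hand": 0},
  {"tx": 1.5,"ty": 0,"tz": 3,"rx": 0,"ry": 0,"rz": 0,"hand": 0},
  {"tx": 1.5,"ty": 0,"tz": 3,"rx": 0,"ry": 0,"rz": 0,"hand": 0},
  {"tx": 1.5,"ty": 0,"tz": -7,"rx": 0,"ry": 0,"rz": 0,"hand": 0},
  {"tx": 1.5,"ty": 0,"tz": -50,"rx": 0,"ry": 0,"rz": 0,"hand": 0},
  {"tx": 1.5,"ty": 0,"tz": -90,"rx": 0,"ry": 0,"rz": 0,"hand": 0},
  {"tx": -40,"ty": 0,"tz": -110,"rx": 0,"ry": 0,"rz": 0,"hand": 0},
  {"tx": -80,"ty": 0,"tz": -110,"rx": 0,"ry": 0,"rz": 0,"hand": 0},
  {"tx": -80,"ty": 0,"tz": -110,"rx": 0,"ry": 0,"rz": 0,"hand": 0},
])

```text
clock: 11.25
position: [0.4668, 0.0533, 0.3071]
tcp_rot: [-2.26, 2.181, -0.001]
ft_force: [1.1, -0.5, 0.1]
width: 0.5
grip_force: 0.0
```

```bash
python3 - <<'E'
from h import *
delta((.47,-.02,.3),271.7)
top=ctrl.snapshot("top");w=ctrl.snapshot("wrist")
c=top["frame"][195:260,310:430]
a=cv2.resize(c,(600,325),interpolation=cv2.INTER_CUBIC);b=cv2.resize(w["frame"],(360,270))
o=np.zeros((595,600,3),np.uint8);o[:325]=a;o[325:,:360]=b
cv2.imwrite("pics/c4.png",o[:,:,::-1])
E
```

```text
clock 11.25 pos [466.8  53.3 307.1] yaw -87.98 j [-0.04  0.28 -0.54  0.75  0.   -1.65] f [ 1.1 -0.5  0.1] width 42.5 grip 0.0
-> t [73.4 -0.6  7.1] r [-0.07  0.01  0.32]
```

View pics/c4.png

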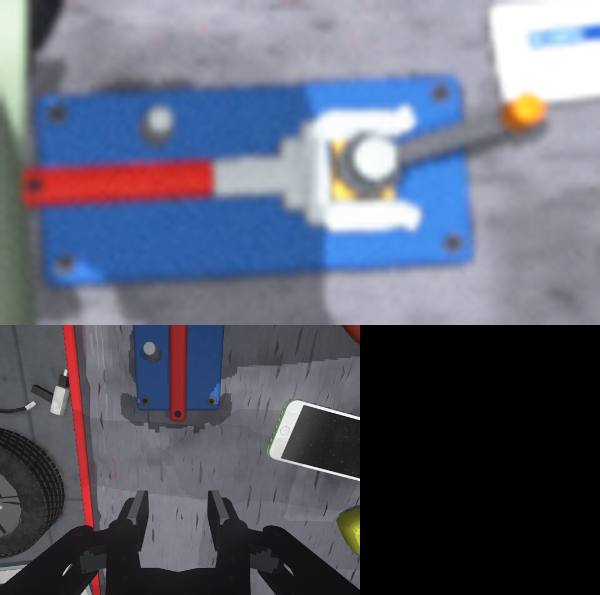

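```bash
python3 - <<'E'
from h import *
w=ctrl.snapshot("wrist");t=ctrl.snapshot("top")
hs=cv2.cvtColor(w["frame"],cv2.COLOR_RGB2HSV)
red=cv2.inRange(hs,(0,110,50),(10,255,255))|cv2.inRange(hs,(168,110,50),(180,255,255));red[:,:250]=0;red[:,400:]=0;red[200:]=0
W=np.array([onz(w,q[::-1],.031)[:2] for q in np.argwhere(red)],np.float32);print("grip end y",W[:,1].max());
P=[]
for v in range(20,150,10):
    xs=np.nonzero(red[v])[0]
    if len(xs): P.append(onz(w,(xs.mean(),v),.031)[:2])
P=np.array(P);f=np.polyfit(P[:,1],P[:,0],1);print("yaw",-f[0],"x at stud",np.polyval(f,-.1621))
hs=cv2.cvtColor(t["frame"],cv2.COLOR_RGB2HSV)
k=cv2.inRange(hs,(8,140,100),(24,255,255))[205:235,408:430];q=np.argwhere(k)[:,::-1]+[408,205]
for z in (.066,.082):print(len(q),q.mean(0),onz(t,q.mean(0),z))
K=onz(t,q.mean(0),.078)[:2];S=np.array([.4737,-.1621]);r=K-S;print("r",np.hypot(*r),"phi ccw of -y",np.arctan2(r[0],-r[1]))
phi=np.arctan2(r[0],-r[1]);R=np.array([np.sin(phi),-np.cos(phi)]);T=np.array([-np.cos(phi),-np.sin(phi)])
d=.025;g=S+.075*R-d*T;yaw=np.degrees(np.arctan2(T[1],T[0]));print(g,yaw)
delta((*g,.29),yaw)
for l in["fuse_box"]:
    m=ctrl.cut_out(t,l)[0]["pixels"];print(cv2.boxPoints(cv2.minAreaRect(np.array([onz(t,q[::-1],.023)[:2] for q in np.argwhere(m)],np.float32))))
E
```

```text
grip end y 0.009011015
yaw 0.03044115479381754 x at stud 0.4742490078517944
36 [414.13888889 217.16666667] [ 0.49521424 -0.23551167  0.066     ]
36 [414.13888889 217.16666667] [ 0.49253032 -0.23175064  0.082     ]
r 0.0732350726522091 phi ccw of -y 0.26953535984290344
[ 0.51776864 -0.22773501] -164.5567614514617
clock 11.45 pos [467.1  50.9 306.2] yaw -88.25 j [-0.05  0.28 -0.54  0.75 -0.   -1.65] f [1.3 0.4 0.1] width 42.4 grip 0.0
-> t [280.  -42.1  16.3] r [-1.000e-02 -2.000e-02  7.631e+01]
[[ 0.50267553 -0.2366283 ]
 [ 0.5130851  -0.3166495 ]
 [ 0.5637506  -0.31005865]
 [ 0.55334103 -0.23003745]]
```

>>> servo_tool([
  {"tx": 60,"ty": -42,"tz": 0,"rx": 0,"ry": 0,"rz": 10,"hand": 1},
  {"tx": 110,"ty": -42,"tz": 0,"rx": 0,"ry": 0,"rz": 20,"hand": 1},
  {"tx": 160,"ty": -42,"tz": 0,"rx": 0,"ry": 0,"rz": 30,"hand": 1},
  {"tx": 210,"ty": -42,"tz": 0,"rx": 0,"ry": 0,"rz": 40,"hand": 1},
  {"tx": 250,"ty": -42,"tz": 0,"rx": 0,"ry": 0,"rz": 50,"hand": 1},
  {"tx": 280,"ty": -42,"tz": 5,"rx": 0,"ry": 0,"rz": 60,"hand": 1},
  {"tx": 280,"ty": -42,"tz": 10,"rx": 0,"ry": 0,"rz": 70,"hand": 1},
  {"tx": 280,"ty": -42,"tz": 16,"rx": 0,"ry": 0,"rz": 76.3,"hand": 1},
  {"tx": 280,"ty": -42,"tz": 16,"rx": 0,"ry": 0,"rz": 76.3,"hand": 1},
  {"tx": 280,"ty": -42,"tz": 16,"rx": 0,"ry": 0,"rz": 76.3,"hand": 1},
], force=20)

```text
clock: 12.75
position: [0.5177, -0.2275, 0.2901]
tcp_rot: [0.425, -3.113, -0.0]
ft_force: [0.0, -0.1, 0.1]
width: 0.0
grip_force: 0.0
```

```bash
python3 - <<'E'
from h import *
delta((.5178,-.2277,.231),-164.56)
w=ctrl.snapshot("wrist");save(w,"w5");print(proj(w,(.4929,-.2335,.082)))
d=25
for th in (0.1,.2,.3,.4,.5,.6):print(th,np.degrees(th).round(1),d*(1-np.cos(th))+75*np.sin(th),75*(1-np.cos(th))-d*np.sin(th))
E
```

```text
clock 12.75 pos [ 517.7 -227.5  290.1] yaw -164.46 j [-0.54  0.45 -0.31  0.8  -0.   -0.82] f [ 0.  -0.1  0.1] width 0.0 grip 0.0
-> t [-0.1 -0.2 59.1] r [ 0.01 -0.01  0.1 ]
[319.39262639 227.94054169]
0.1 5.7 7.612402116561467 -2.1211478120226404
0.2 11.5 15.39853536359855 -3.4717266079696527
0.3 17.2 23.28060327146032 -4.038241850953938
0.4 22.9 31.17985082307666 -3.8150331079326465
0.5 28.6 39.01735134805591 -2.804330606883033
0.6 34.4 46.714795131885694 -1.016232953101758
```

View pics/w5.png

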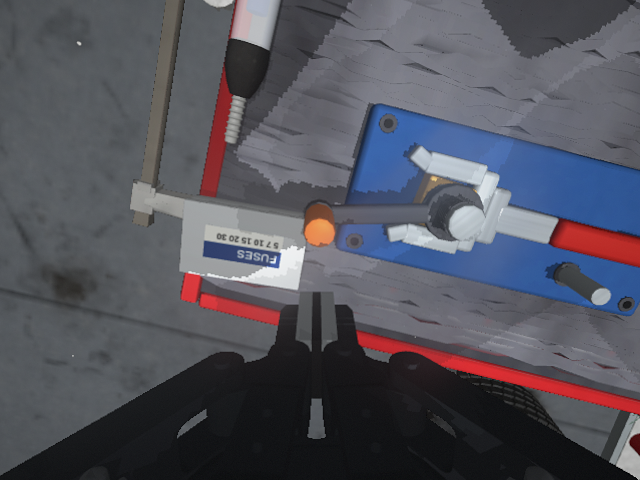

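>>> servo_tool([
  {"tx": 0,"ty": 0,"tz": 35,"rx": 0,"ry": 0,"rz": 0,"hand": 1},
  {"tx": 0,"ty": 0,"tz": 55,"rx": 0,"ry": 0,"rz": 0,"hand": 1},
  {"tx": 0,"ty": 0,"tz": 59,"rx": 0,"ry": 0,"rz": 0,"hand": 1},
  {"tx": 0,"ty": 0,"tz": 59,"rx": 0,"ry": 0,"rz": 0,"hand": 1},
  {"tx": 3.8,"ty": -1.1,"tz": 59,"rx": 0,"ry": 0,"rz": 2.9,"hand": 1},
  {"tx": 7.6,"ty": -2.1,"tz": 59,"rx": 0,"ry": 0,"rz": 5.7,"hand": 1},
  {"tx": 11.5,"ty": -2.9,"tz": 59,"rx": 0,"ry": 0,"rz": 8.6,"hand": 1},
  {"tx": 15.4,"ty": -3.5,"tz": 59,"rx": 0,"ry": 0,"rz": 11.5,"hand": 1},
  {"tx": 19.3,"ty": -3.8,"tz": 59,"rx": 0,"ry": 0,"rz": 14.3,"hand": 1},
  {"tx": 23.3,"ty": -4,"tz": 59,"rx": 0,"ry": 0,"rz": 17.2,"hand": 1},
])

```text
clock: 14.05
position: [0.4971, -0.2375, 0.2326]
tcp_rot: [0.049, 3.139, -0.002]
ft_force: [0.6, -0.2, -0.5]
width: 0.002
grip_force: 0.1
```

>>> servo_tool([
  {"tx": 3.8,"ty": -1.1,"tz": 0,"rx": 0,"ry": 0,"rz": 2.9,"hand": 1},
  {"tx": 7.6,"ty": -2.1,"tz": 0,"rx": 0,"ry": 0,"rz": 5.7,"hand": 1},
  {"tx": 11.5,"ty": -2.9,"tz": 0,"rx": 0,"ry": 0,"rz": 8.6,"hand": 1},
  {"tx": 11.5,"ty": -2.9,"tz": 0,"rx": 0,"ry": 0,"rz": 8.6,"hand": 1},
])

```text
clock: 14.55
position: [0.4853, -0.24, 0.2323]
tcp_rot: [0.281, 3.127, -0.002]
ft_force: [-0.5, 0.3, 1.0]
width: -0.005
grip_force: 0.0
```

```bash
cat >> h.py <<'E'
def lever():
    s,T,y=st();v=(s["position"][:2]-[.4737,-.1621])*1e3;t=ctrl.snapshot("top")
    hs=cv2.cvtColor(t["frame"],cv2.COLOR_RGB2HSV);k=cv2.inRange(hs,(8,140,100),(24,255,255))[205:260,400:430];q=np.argwhere(k)[:,::-1]+[400,205]
    f=s["ft_force"];print("clock",s["clock"],"tool dist",np.hypot(*v),"along x,y",T[:2,0]@v,T[:2,1]@v,"yaw",y,"F push",-(T[:,0]@f),"F rad",T[:,1]@f)
    if len(q):K=onz(t,q.mean(0),.075)[:2]-[.4737,-.1621];print("knob n",len(q),"phi",np.arctan2(K[0],-K[1]),np.hypot(*K))
E
python3 -c "
from h import *
lever()"
```

```text
clock 14.55 tool dist 78.79219712711003 along x,y -25.290190116378056 -74.62307954131656 yaw 169.73202189746186 F push -0.5788854812921691 F rad 0.20925097863351144
knob n 52 phi -0.08155751570959278 0.0748786852047846
```

>>> servo_tool([
  {"tx": 3.1,"ty": -0.9,"tz": 0,"rx": 0,"ry": 0,"rz": 2.3,"hand": 1},
  {"tx": 6.1,"ty": -1.8,"tz": 0,"rx": 0,"ry": 0,"rz": 4.6,"hand": 1},
  {"tx": 6.1,"ty": -1.8,"tz": 0,"rx": 0,"ry": 0,"rz": 4.6,"hand": 1},
])

```text
clock: 14.98
position: [0.4786, -0.2404, 0.2313]
tcp_rot: [0.408, 3.114, -0.0]
ft_force: [0.2, 0.9, 0.6]
width: 0.002
grip_force: 0.3
```

>>> servo_tool([
  {"tx": 3.1,"ty": -0.9,"tz": 0,"rx": 0,"ry": 0,"rz": 2.3,"hand": 1},
  {"tx": 6.1,"ty": -1.8,"tz": 0,"rx": 0,"ry": 0,"rz": 4.6,"hand": 1},
  {"tx": 6.1,"ty": -1.8,"tz": 0,"rx": 0,"ry": 0,"rz": 4.6,"hand": 1},
])

```text
clock: 15.35
position: [0.472, -0.2405, 0.2311]
tcp_rot: [-0.533, -3.096, 0.0]
ft_force: [1.0, -0.6, 1.6]
width: -0.001
grip_force: 0.5
```

>>> servo_tool([
  {"tx": 3.1,"ty": -0.9,"tz": 0,"rx": 0,"ry": 0,"rz": 2.3,"hand": 1},
  {"tx": 6.1,"ty": -1.8,"tz": 0,"rx": 0,"ry": 0,"rz": 4.6,"hand": 1},
  {"tx": 6.1,"ty": -1.8,"tz": 0,"rx": 0,"ry": 0,"rz": 4.6,"hand": 1},
])

```text
clock: 15.72
position: [0.4664, -0.2404, 0.2314]
tcp_rot: [0.656, 3.07, 0.0]
ft_force: [4.5, -0.0, -0.0]
width: 0.001
grip_force: 2.3
```

```bash
python3 -c "
from h import *
lever()"
```

```text
clock 15.725 tool dist 78.62493200614422 along x,y -25.33300061036364 -74.43197568690152 yaw 155.86413129863786 F push 4.125663918078023 F rad 1.8471309960203373
knob n 55 phi -0.3106342704314444 0.07487926541730602
```

>>> servo_tool([
  {"tx": 1.5,"ty": -0.4,"tz": 0,"rx": 0,"ry": 0,"rz": 1.1,"hand": 1},
  {"tx": 1.5,"ty": -0.4,"tz": 0,"rx": 0,"ry": 0,"rz": 1.1,"hand": 1},
])

```text
clock: 16.02
position: [0.4652, -0.2402, 0.2315]
tcp_rot: [0.685, 3.063, 0.0]
ft_force: [5.6, -1.3, -1.2]
width: 0.006
grip_force: 2.8
```

```bash
python3 -c "
from h import *
lever()"
```

```text
clock 16.025 tool dist 78.59671820311237 along x,y -25.554446425227244 -74.32640106434343 yaw 154.7981538171072 F push 5.5900271351267605 F rad 1.1995145088276344
knob n 55 phi -0.3236220156803746 0.07496567576461605
```

>>> servo_tool([
  {"tx": 1.5,"ty": -0.4,"tz": 0,"rx": 0,"ry": 0,"rz": 1.1,"hand": 1},
  {"tx": 1.5,"ty": -0.4,"tz": 0,"rx": 0,"ry": 0,"rz": 1.1,"hand": 1},
])

```text
clock: 16.32
position: [0.4639, -0.2401, 0.2316]
tcp_rot: [0.714, 3.056, -0.0]
ft_force: [6.7, -1.2, -1.1]
width: 0.002
grip_force: 3.2
```

```bash
python3 -c "
from h import *
lever()
t=ctrl.snapshot('top');w=ctrl.snapshot('wrist')
a=cv2.resize(t['frame'][195:260,310:430],(600,325),interpolation=cv2.INTER_CUBIC);b=cv2.resize(w['frame'],(360,270))
o=np.zeros((595,600,3),np.uint8);o[:325]=a;o[325:,:360]=b
cv2.imwrite('pics/c6.png',o[:,:,::-1])"
```

```text
clock 16.325 tool dist 78.6154462204253 along x,y -25.813177175230106 -74.25676567541298 yaw 153.6959055338757 F push 6.550323031733815 F rad 1.909792273454626
knob n 56 phi -0.3293773417940449 0.07495677566715228
```

View pics/c6.png

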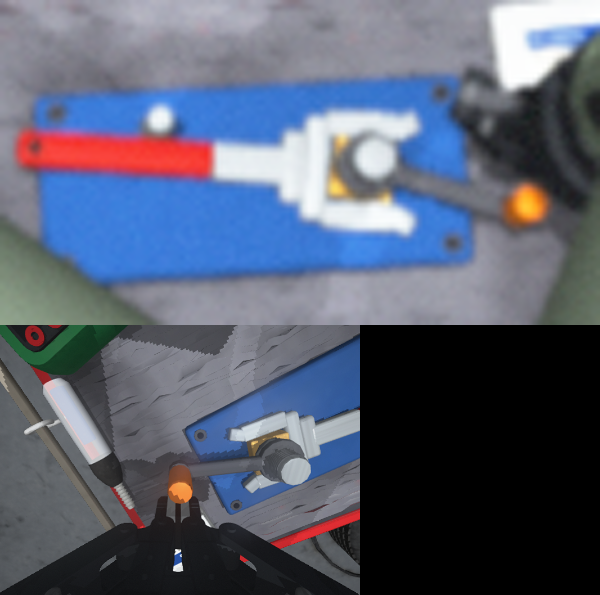

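>>> servo_tool([
  {"tx": 1.5,"ty": -0.4,"tz": 0,"rx": 0,"ry": 0,"rz": 1.1,"hand": 1},
  {"tx": 3,"ty": -0.8,"tz": 0,"rx": 0,"ry": 0,"rz": 2.2,"hand": 1},
  {"tx": 3,"ty": -0.8,"tz": 0,"rx": 0,"ry": 0,"rz": 2.2,"hand": 1},
])

```text
clock: 16.85
position: [0.4615, -0.2398, 0.2318]
tcp_rot: [0.772, 3.04, -0.0]
ft_force: [8.0, -1.6, -1.0]
width: 0.002
grip_force: 4.0
```

```bash
python3 -c "
from h import *
lever()"
```

```text
clock 16.85 tool dist 78.62389738206274 along x,y -26.327825343645728 -74.08482087696468 yaw 151.5002045849144 F push 7.807896444879987 F rad 2.452544270837547
knob n 52 phi -0.3577960250790758 0.07500867293245081
```

>>> servo_tool([
  {"tx": 1.5,"ty": -0.4,"tz": 0,"rx": 0,"ry": 0,"rz": 1.1,"hand": 1},
  {"tx": 3,"ty": -0.8,"tz": 0,"rx": 0,"ry": 0,"rz": 2.2,"hand": 1},
  {"tx": 3,"ty": -0.8,"tz": 0,"rx": 0,"ry": 0,"rz": 2.2,"hand": 1},
])

```text
clock: 17.27
position: [0.4591, -0.2394, 0.2321]
tcp_rot: [0.83, 3.023, -0.0]
ft_force: [9.9, -2.1, -2.2]
width: -0.007
grip_force: 4.9
```

```bash
python3 -c "
from h import *
lever()"
```

```text
clock 17.275 tool dist 78.65547985378689 along x,y -26.9006661605223 -73.9123463692797 yaw 149.30186024850542 F push 9.602754935244512 F rad 3.256344347634892
knob n 57 phi -0.37098934683917706 0.07482962346505437
```

>>> servo_tool([
  {"tx": 1.5,"ty": -0.4,"tz": 0,"rx": 0,"ry": 0,"rz": 1.1,"hand": 1},
  {"tx": 3,"ty": -0.8,"tz": 0,"rx": 0,"ry": 0,"rz": 2.2,"hand": 1},
  {"tx": 3,"ty": -0.8,"tz": 0,"rx": 0,"ry": 0,"rz": 2.2,"hand": 1},
])

```text
clock: 17.7
position: [0.4567, -0.2389, 0.2324]
tcp_rot: [0.887, 3.004, -0.001]
ft_force: [11.4, -2.2, -3.1]
width: 0.001
grip_force: 5.7
```

```bash
python3 -c "
from h import *
lever();print(ctrl.sense()['ft_force'])"
```

```text
clock 17.7 tool dist 78.66802130790109 along x,y -27.485985537568965 -73.71005026226078 yaw 147.10350132202666 F push 10.765247524906131 F rad 4.365436677201826
knob n 53 phi -0.39772439379294405 0.07528456136025609
[12.46285222 -2.72835494 -3.33531957]
```

>>> servo_tool([
  {"tx": 1,"ty": -0.3,"tz": 0,"rx": 0,"ry": 0,"rz": 0.7,"hand": 1},
  {"tx": 2,"ty": -0.5,"tz": 0,"rx": 0,"ry": 0,"rz": 1.4,"hand": 1},
  {"tx": 2,"ty": -0.5,"tz": 0,"rx": 0,"ry": 0,"rz": 1.4,"hand": 1},
  {"tx": 2,"ty": -0.5,"tz": 0,"rx": 0,"ry": 0,"rz": 1.4,"hand": 1},
])

```text
clock: 18.25
position: [0.4553, -0.2385, 0.2326]
tcp_rot: [0.923, 2.992, -0.001]
ft_force: [13.3, -3.3, -3.6]
width: -0.0
grip_force: 6.3
```

```bash
python3 -c "
from h import *
lever();print(ctrl.sense()['ft_force'])"
```

```text
clock 18.25 tool dist 78.60978251644329 along x,y -27.812283374157452 -73.52527337120785 yaw 145.71283774374737 F push 12.831166483436137 F rad 4.729409289340984
knob n 54 phi -0.4090068470946131 0.07510882022740631
[13.43660005 -3.81511108 -3.4112583 ]
```

>>> servo_tool([
  {"tx": -3,"ty": 0,"tz": 0,"rx": 0,"ry": 0,"rz": 0,"hand": 1},
  {"tx": -10,"ty": 0,"tz": 0,"rx": 0,"ry": 0,"rz": 0,"hand": 1},
  {"tx": -14,"ty": 0,"tz": -20,"rx": 0,"ry": 0,"rz": 0,"hand": 1},
  {"tx": -14,"ty": 0,"tz": -70,"rx": 0,"ry": 0,"rz": 0,"hand": 1},
  {"tx": -14,"ty": -30,"tz": -130,"rx": 0,"ry": 0,"rz": 0,"hand": 1},
  {"tx": -14,"ty": -80,"tz": -150,"rx": 0,"ry": 0,"rz": 0,"hand": 1},
  {"tx": -14,"ty": -80,"tz": -150,"rx": 0,"ry": 0,"rz": 0,"hand": 1},
  {"tx": -14,"ty": -80,"tz": -150,"rx": 0,"ry": 0,"rz": 0,"hand": 1},
])

```text
clock: 19.3
position: [0.4174, -0.3102, 0.3801]
tcp_rot: [-0.927, -2.999, -0.002]
ft_force: [-0.3, -0.4, -0.0]
width: 0.001
grip_force: 0.0
```

```bash
python3 -c "
from h import *
lever()
t=ctrl.snapshot('top')
cv2.imwrite('pics/c7.png',cv2.resize(t['frame'][170:270,150:450],(798,266),interpolation=cv2.INTER_CUBIC)[:,:,::-1])
for l in ['fuse_box','spray_can']:
    ys,xs=np.nonzero(ctrl.cut_out(t,l)[0]['pixels']);print(l,xs.mean(),ys.mean())"
```

```text
clock 19.3 tool dist 158.45585217137767 along x,y -37.13020741405753 -154.04407295485134 yaw 145.64764041722438 F push -0.05263517840377061 F rad -0.5167364172485125
knob n 47 phi -0.3307369064483242 0.07452012757827157
fuse_box 423.89850746268655 204.58358208955224
spray_can 182.45432692307693 199.57051282051282
```

View pics/c7.png

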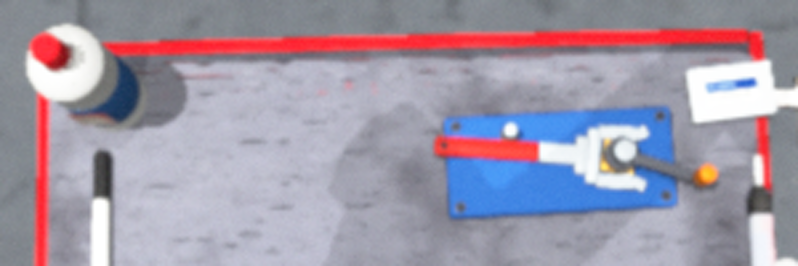

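>>> servo_tool([
  {"tx": 0,"ty": 0,"tz": 0,"rx": 0,"ry": 0,"rz": 0,"hand": 1},
  {"tx": 0,"ty": 0,"tz": 0,"rx": 0,"ry": 0,"rz": 0,"hand": 1},
  {"tx": 0,"ty": 0,"tz": 0,"rx": 0,"ry": 0,"rz": 0,"hand": 1},
  {"tx": 0,"ty": 0,"tz": 0,"rx": 0,"ry": 0,"rz": 0,"hand": 1},
  {"tx": 0,"ty": 0,"tz": 0,"rx": 0,"ry": 0,"rz": 0,"hand": 1},
  {"tx": 0,"ty": 0,"tz": 0,"rx": 0,"ry": 0,"rz": 0,"hand": 1},
  {"tx": 0,"ty": 0,"tz": 0,"rx": 0,"ry": 0,"rz": 0,"hand": 1},
  {"tx": 0,"ty": 0,"tz": 0,"rx": 0,"ry": 0,"rz": 0,"hand": 1},
])

```text
clock: 20.5
position: [0.4183, -0.3108, 0.3811]
tcp_rot: [0.926, 3.002, -0.0]
ft_force: [0.0, -0.4, -0.3]
width: 0.001
grip_force: 0.0
```

```bash
python3 -c "
from h import *
lever()
from scipy import ndimage
t=ctrl.snapshot('top')
hs=cv2.cvtColor(t['frame'],cv2.COLOR_RGB2HSV);red=cv2.inRange(hs,(0,120,60),(8,255,255))|cv2.inRange(hs,(170,120,60),(180,255,255))
q=np.argwhere(red[215:245,305:360])[:,::-1]+[305,215];W=np.array([onz(t,a,.031)[:2] for a in q],np.float32);print(cv2.minAreaRect(W))
"
```

```text
clock 20.5 tool dist 158.69019553267375 along x,y -38.01934225245521 -154.06851648811556 yaw 145.697288615792 F push 0.2544765995985457 F rad -0.28611984215110375
knob n 47 phi -0.3307369064483242 0.07452012757827157
((0.4853615462779999, -0.03932078182697296), (0.09397443383932114, 0.018081476911902428), 86.5696792602539)
```

```bash
python3 -c "
from h import *
print(ctrl.hand_in())"
```

```text
the job is handed in; nothing more can be done
None
```

The spanner is on the brass nut with its handle against the stop pin, the jam nut was tightened to about 13.5 N at the knob, and the job is handed in; the lever sprang back about 0.08 rad on release and then held, and the spray can and fuse box did not move.

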